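# Corn forks into the three-bay tin

## Task

Pick the two short wooden-handled corn forks off the sloping drying rack and lay each gently, not dropped, in a free bay of the shallow aluminium tin, flat side down, lying straight along its bay and pointing the same way as the fork already in the middle, with the prongs at the end that has the hinged flap. Once both are in, fold the flap fully down over the prongs. Leave the middle fork where it is and do not disturb anything else on the ledge.

Things in the scene. Friction and masses are not known exactly. Their poses are not given: they have to be found in the camera images.
- fork_a: corn fork, 50 g, 115 mm long: wooden handle 70 x 26 x 24 high (flat underside, upright sides to 18, rounded top), two steel prongs 45 long, 10 above the flat side. Starts flat on the rack's slope, prongs uphill. Origin: on the flat underside, midway along the 115 mm; x to the prong tips, y across, z out of the rounded top. Middle of the handle: x = -22.5 mm
- fork_b: corn fork of the same shape, on the rack beside fork_a, lying flat on the slope with its prongs pointing down the slope; which of the two is on the left varies. Same sizes and axes as fork_a.
- fork_c: corn fork of the same shape that already lies properly in the middle bay of the tin, prongs at the flap end; to be left there. Same axes as fork_a.
- fork_a_prongs (a point): point midway between the prong tips of fork_a, 57.5 mm along its x and 10 mm above its flat side
- fork_b_prongs (a point): the same point of fork_b
- fork_c_prongs (a point): the same point of fork_c
- rack: fixed steel drying rack, 210 mm wide, 115 deep, 100 high at its -x side: a smooth plate rising at 35 degrees from level towards the rack's -x, with a 10 mm stop along its foot. The two forks lie on it about 100 mm apart, along the slope. Origin: table level, under the middle; x downhill, y across, z up
- tin: fixed open aluminium tin, 146 (x) by 176 mm (y), floor 3 thick. Two ribs along x make three bays, 54 wide, 140 long inside, centred on y = -58, 0, 58. Ribs, side walls and -x end are 10 mm high from the table; the +x end wall, which carries the flap, and the side walls from x = 32 to 72 are 20 high. Origin: centre of underside; x to the flap end, z up
- flap (a joint): hinge of the tin's flap, rad: 0 = folded down level over the prong end of the bays, 1.57 = upright, up to 2.0 leaning outwards; stays where it is left. Flap 40 mm long, 176 wide, 3 thick (6 at its free edge); hinge line along the tin's y at x = 71, 20 mm above the table. A handle under it keeps it from closing
- flap_edge (a point): middle of the flap's free edge, 40 mm from the hinge line
- dish: white ceramic plate, 170 mm across, 30 high; stands on the ledge, not to be disturbed. Origin: centre of its underside
- lighter_case: black plastic lighter case, 60 x 110 x 34 mm; stands on the ledge, not to be disturbed. Origin: centre of its underside
- shaker: steel salt shaker, 38 mm across, 78 high; stands on the ledge, not to be disturbed. Origin: centre of its underside
- jar: amber glass jar, 54 mm across, 85 high; stands on the ledge, not to be disturbed. Origin: centre of its underside
- bottle: sauce bottle, 60 mm across, 150 high; stands on the ledge, not to be disturbed. Origin: centre of its underside
- mug: white mug, 80 mm across, 90 high; stands on the ledge, not to be disturbed. Origin: centre of its underside
- brush: small brush lying down; stands on the ledge, not to be disturbed. Origin: centre of its underside
Not all that is in view belongs to the job. Leave any blue look-alike of the fork_b alone. What is shaped like the tin but blue is not meant.

How it is judged:
On the way, in this order (a step that is already met when the one before it is completed fails the run):
1. one of the two forks from the rack lies released in a free bay, flat side down, prongs at the flap end, with the flap still up (((angle between fork_a's own z axis and vertical below 0.1 rad and angle between the x axis of fork_a and the x axis of tin, either way round below 0.2 rad and x of fork_a_prongs in the frame of tin above 0.03 m and x of fork_a in the frame of tin between -0.015 and 0.015 m and (y of fork_a in the frame of tin between -0.073 and -0.043 m or y of fork_a in the frame of tin between 0.043 and 0.073 m) and z of fork_a in the frame of tin between -0.001 and 0.007 m and linear speed of fork_a below 0.03 m/s and contact force between fork_a and the fingers below 0.2 N) or (angle between fork_b's own z axis and vertical below 0.1 rad and angle between the x axis of fork_b and the x axis of tin, either way round below 0.2 rad and x of fork_b_prongs in the frame of tin above 0.03 m and x of fork_b in the frame of tin between -0.015 and 0.015 m and (y of fork_b in the frame of tin between -0.073 and -0.043 m or y of fork_b in the frame of tin between 0.043 and 0.073 m) and z of fork_b in the frame of tin between -0.001 and 0.007 m and linear speed of fork_b below 0.03 m/s and contact force between fork_b and the fingers below 0.2 N)) and value of joint flap above 1 rad), for 0.2 s.
2. both forks from the rack lie so, one in each outer bay, with the flap still up (angle between each of fork_a, fork_b's own z axis and vertical below 0.1 rad and angle between the x axis of each of fork_a, fork_b and the x axis of tin, either way round below 0.2 rad and x of each of fork_a_prongs, fork_b_prongs in the frame of tin above 0.03 m and x of fork_a in the frame of tin between -0.015 and 0.015 m and (y of fork_a in the frame of tin between -0.073 and -0.043 m or y of fork_a in the frame of tin between 0.043 and 0.073 m) and z of fork_a in the frame of tin between -0.001 and 0.007 m and linear speed of each of fork_a, fork_b below 0.03 m/s and contact force between each of fork_a, fork_b and the fingers below 0.2 N and x of fork_b in the frame of tin between -0.015 and 0.015 m and (y of fork_b in the frame of tin between -0.073 and -0.043 m or y of fork_b in the frame of tin between 0.043 and 0.073 m) and z of fork_b in the frame of tin between -0.001 and 0.007 m and horizontal distance between fork_a and fork_b above 0.08 m and value of joint flap above 1 rad), for 0.2 s.
At the end, for the whole second after the job is handed in: The three forks lie released and still, one per bay, fork_c in the middle: on the tin floor (within 4 mm), tilt under 0.1 rad, along the bay within 0.2 rad, prongs at the flap end, origin within 15 mm across and along of the bay's centre; flap under 0.1 rad (angle between each of fork_a, fork_b, fork_c's own z axis and vertical below 0.1 rad and angle between the x axis of each of fork_a, fork_b, fork_c and the x axis of tin, either way round below 0.2 rad and x of each of fork_a_prongs, fork_b_prongs, fork_c_prongs in the frame of tin above 0.03 m and x of fork_a in the frame of tin between -0.015 and 0.015 m and (y of fork_a in the frame of tin between -0.073 and -0.043 m or y of fork_a in the frame of tin between 0.043 and 0.073 m) and z of fork_a in the frame of tin between -0.001 and 0.007 m and linear speed of each of fork_a, fork_b, fork_c below 0.03 m/s and contact force between each of fork_a, fork_b, fork_c and the fingers below 0.2 N and x of fork_b in the frame of tin between -0.015 and 0.015 m and (y of fork_b in the frame of tin between -0.073 and -0.043 m or y of fork_b in the frame of tin between 0.043 and 0.073 m) and z of fork_b in the frame of tin between -0.001 and 0.007 m and horizontal distance between fork_a and fork_b above 0.08 m and x of fork_c in the frame of tin between -0.015 and 0.015 m and y of fork_c in the frame of tin between -0.015 and 0.015 m and z of fork_c in the frame of tin between -0.001 and 0.007 m and value of joint flap below 0.1 rad); the robot touches nothing.
It fails at once if fork_c is shoved more than 20 mm out of its place (distance of fork_c from where it was at the start of the episode above 0.02 m).
It fails at once if a fork is dropped: out of the fingers it tumbles faster than 8 rad/s ((angular speed of fork_a above 8 rad/s and contact force between fork_a and the fingers below 0.5 N) or (angular speed of fork_b above 8 rad/s and contact force between fork_b and the fingers below 0.5 N)).
It fails at once if one of the other things on the ledge is moved more than 30 mm (distance of any of dish, lighter_case, shaker, jar, bottle, mug, brush from where it was at the start of the episode above 0.03 m).
It also fails if it takes over 64 s, if anything falls off the work surface, if the arm or the gripper's body presses on something with over 40 N, if the wrist force passes 120 N, or if a joint passes its speed limit or range.

## Robot

A 6-joint arm with a two-finger parallel gripper is mounted at the origin on the work surface. World frame = base frame: x ahead of the robot, y to its left, z up, the work surface at z = 0. Lengths are in m, angles in rad, forces in N, time in s.
With the tool pointing down it reaches from about 0.325 to 0.875 m from the base axis. Payload 4.4 kg.
Tool frame: the origin (TCP) lies between the finger pads; the fingertips stand 19 mm ahead of it and the grasp point (between the pads) is the TCP; z points along the fingers, y is the line along which they close (so a half turn about z gives the same grasp; the last joint's range is limited). The gripper opens to 85 mm and grips with 20 to 120 N. Pads are 22 mm wide; open, the fingers measure 114 mm over their backs; the gripper's body (76 mm by 85 mm) begins 54 mm behind the grasp point. The pads swing forward as they close: fully open they stand 13 mm farther back than shut.
Start: joints at [-1.296, 0.207, 1.542, -0, 1.393, -0.15], TCP at [0.237, -0.524, 0.25] pointing down, gripper open.
Joint ranges: [-2.73, 2.73], [-0.86, 2.22], [0.23, 2.46], [-1.11, 4.25], [0.08, 2.63], [-2.82, 2.82]. Speed limits (rad/s): [2.79, 2.79, 3.14, 3.14, 3.14, 3.14].

## Interface

Orientations are given as a unit quaternion [x, y, z, w].
In Python, from plant import env gives the robot as it stands. The module is installed in compiled form; this text tells all that it offers.
- The arm moves only by the tool servo_tool, never from a script. Its argument "motion" is text: rows parted by semicolons, each of 5 numbers parted by spaces: the shift along the world's x, y, z in m, then the turn about the world's z in rad, then the finger opening in m, from 0 to 0.0854. A call has 1 to 10 rows; each row is the pose to reach, as a shift and turn from the pose commanded when the call began; what a row does not reach only later rows make up. A row lasts 1/8 s, in which the tool goes at most 62.5 mm and 10.7 degrees, less where a joint would pass 70% of its speed; a pose out of reach is approached as far as the arm can. A call with a gripper value outside its range is refused whole. The fingers move at their own pace and stop on an object; "squeeze" is the grip in N (left out, the last holds). Time passes only in rows, so rows that repeat a pose let the fingers close. It gives the time, the measured TCP pose, the force, the opening and the grip force at its end, in the units of the state.
- env.observe(): the state, without advancing time (a new reading comes with each control period).
- env.snapshot(name): name is "scene" or "side" or "wrist"; returns the picture (384x512x3 uint8, red, green, blue); there is no depth.
- env.get_calibration(name): a dict with "vertical_fov" (degrees; the focal length in pixels is half the picture's height over the tangent of half this angle, whatever the lens; pixels are square), "cx", "cy" (the principal point, pixels), "T" (4x4, takes a point from camera to world coordinates). Camera axes: x right, y up, looking along -z (the intrinsics and any distortion apply to the point x, -y, -z); pixel columns grow to the right and rows downward; lengths in m; the calibration is good to about 2 mm. A picture is of the moment at which its call begins: read the wrist's pose just before it. get_calibration takes no time and is no camera call; for the wrist camera it gives the pose at the moment of the call.
- env.hand_in(): hands the job in; it is judged then, once.
The state is a dict: "t": time; "joints": joint angles; "joint_vel": joint speeds; "joint_efforts": joint torques, N m; "position": TCP position; "tcp_rot": TCP orientation; "ft_force": force on the tool from outside, world axes, zero at the start; "wrist_torque": the same for the moment, N m; "width": finger opening in m; "grip_force": force on a finger pad.
Only numpy, scipy, OpenCV 4.12 (cv2) and the standard library are available. Lean on these libraries where they do the work, as an engineer would, in place of code of your own. Each camera call takes 0.05 s, during which the arm holds its last target. There are 200 camera calls.

## Working session

There is one attempt and no reset: what is moved stays moved. The work goes in short steps, Python scripts to look and compute and a tool call to move; the robot and the scene stay as the last step left them, time stands still between calls to the robot, and variables do not carry over. Pictures are saved under pics/ and viewed, at most 10 in all, crops included, and the job is handed in when it is done.

Besides the shell and the picture viewer there is one more tool, called after "Request:" as a command line: name --argument value ..., lists and objects as JSON in quotes. servo_tool: Moves the arm, as the interface text tells. Its arguments: {"type":"object","properties":{"motion":{"type":"string"},"squeeze":{"type":"number"}},"required":["motion"]}

```bash
mkdir -p pics; cat > h.py <<'E'
import numpy as np, cv2
from plant import env
def snap(n,f):
    c=env.get_calibration(n); im=env.snapshot(n); cv2.imwrite('pics/'+f+'.png',im[:,:,::-1]); np.savez('pics/'+f+'.npz',im=im,**{k:v for k,v in c.items() if not isinstance(v,(str,type(None)))}); return im,c
E
python3 - <<'E'
from h import *
print(env.observe())
a,c=snap('scene','s0'); b,d=snap('side','d0'); print(c,d)
E
```

```text
{'t': 0.0, 'joints': array([-1.29652083e+00,  2.07418132e-01,  1.54299994e+00,  1.80976621e-05,
        1.39350211e+00, -1.50508597e-01]), 'joint_vel': array([2.09720394e-04, 3.23360366e-04, 7.25733856e-05, 1.76886906e-03,
       1.13791044e-03, 6.32337438e-04]), 'joint_efforts': array([-2.49786717e-04, -3.83031571e+01, -2.91596246e+01, -2.17556076e-04,
        1.04335407e-02, -8.91720106e-06]), 'position': array([ 0.23676042, -0.52318861,  0.24910497]), 'tcp_rot': array([ 9.77529148e-01,  2.10797086e-01, -6.30837370e-05, -1.16208769e-03]), 'ft_force': array([-0.48357837,  0.46402279, -0.05060947]), 'wrist_torque': array([ 0.0342949 , -0.00064661,  0.01435641]), 'grip_force': 0.0, 'width': 0.08580747395392899}
{'vertical_fov': 43.60929103588286, 'cx': 258.56271057511924, 'cy': 197.65580941450378, 'T': array([[-0.34645372, -0.68680727,  0.63895664,  1.35121975],
       [ 0.93788102, -0.24004131,  0.25051817,  0.29775764],
       [-0.01868171,  0.68605826,  0.72730672,  0.96739117],
       [ 0.        ,  0.        ,  0.        ,  1.        ]])} {'vertical_fov': 45.234197836775635, 'cx': 256.9168731762629, 'cy': 193.21232311805886, 'T': array([[-0.89354076,  0.29177224, -0.34125339,  0.17814935],
       [-0.44869997, -0.60724504,  0.65568422,  0.74363045],
       [-0.01591398,  0.73900096,  0.67351639,  0.86042967],
       [ 0.        ,  0.        ,  0.        ,  1.        ]])}
```

View pics/s0.png

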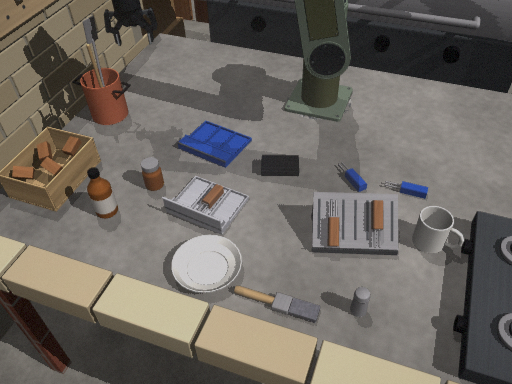

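View pics/d0.png

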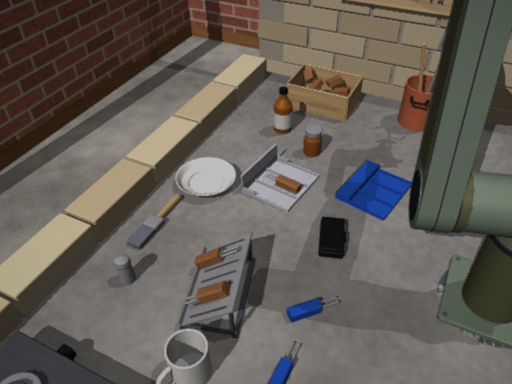

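```bash
python3 - <<'E'
from h import *
a=cv2.imread('pics/s0.png');b=cv2.imread('pics/d0.png')
def z(i,x,y,w,h,s):return cv2.resize(i[y:y+h,x:x+w],None,fx=s,fy=s,interpolation=cv2.INTER_CUBIC)
top=np.hstack([z(a,150,165,110,75,3.6)[:270,:396],z(a,300,180,110,75,3.6)[:270,:396]])
bot=np.hstack([z(b,230,135,100,80,3.96)[:316,:396],z(b,170,230,100,110,2.9)[:316,:290]])
bot=cv2.copyMakeBorder(bot,0,0,0,792-bot.shape[1],0)
cv2.imwrite('pics/c0.png',np.vstack([top,bot]))
E
```

```text
(no output)
```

View pics/c0.png

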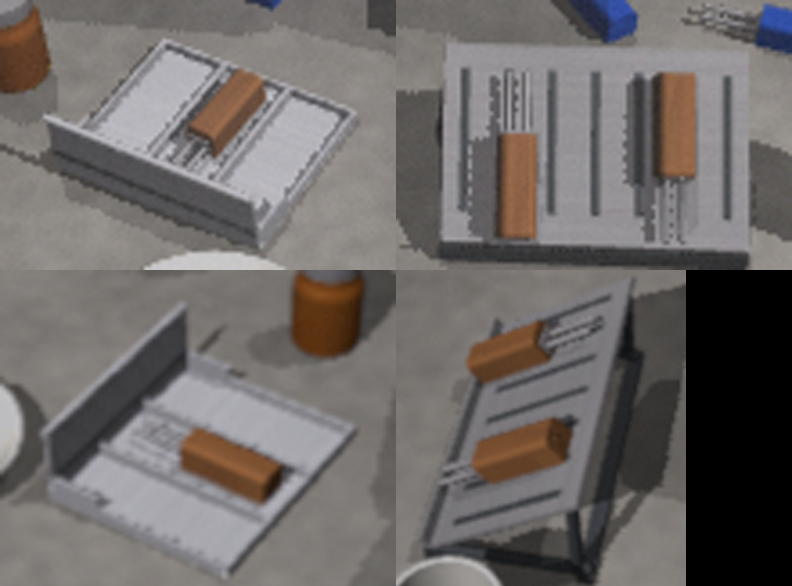

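The crops show the tin, with its flap upright at the lower-left in the scene view, around (163..224, 198..230). The rack holds fork_a on the left, prongs up-image (uphill, towards the robot), handle at (443-300…)≈(334,228). Fork_b is on the right at about (377,215), prongs downhill. I'll get rough positions now and then refine them with the wrist camera.

```bash
cat >> h.py <<'E'
def ray(c,u,v):
    f=192/np.tan(np.radians(float(c['vertical_fov']))/2); d=np.array([(u-c['cx'])/f,-(v-c['cy'])/f,-1.]); T=np.array(c['T']); d=T[:3,:3]@d; return T[:3,3],d/np.linalg.norm(d)
def onz(c,u,v,z):
    o,d=ray(c,u,v); return o+d*(z-o[2])/d[2]
def tri(*r):
    A=sum(np.eye(3)-np.outer(d,d) for o,d in r); b=sum((np.eye(3)-np.outer(d,d))@o for o,d in r)
    p=np.linalg.solve(A,b); return p,max(np.linalg.norm((np.eye(3)-np.outer(d,d))@(p-o)) for o,d in r)
def proj(c,P):
    f=192/np.tan(np.radians(float(c['vertical_fov']))/2); T=np.array(c['T']); q=T[:3,:3].T@(np.asarray(P)-T[:3,3]); return c['cx']-f*q[0]/q[2], c['cy']+f*q[1]/q[2]
def orange(im):
    h=cv2.cvtColor(im,cv2.COLOR_RGB2HSV); return cv2.inRange(h,(4,110,50),(16,255,255))
def blobs(m,a=60):
    n,l,s,ce=cv2.connectedComponentsWithStats(m); return [(s[i,4],ce[i].round(1),l==i) for i in range(1,n) if s[i,4]>a]
E
python3 - <<'E'
from h import *
np.set_printoptions(precision=4,suppress=True)
s=np.load('pics/s0.npz');d=np.load('pics/d0.npz'); print(s.files)
for q in (s,d): print([(a,c) for a,c,_ in blobs(orange(q['im']))])
S=lambda x,y,X,Y:ray(s,x/3.6+X,y/3.6+Y)
D=lambda x,y:ray(d,x/3.96+230,(y-270)/3.96+135)
R=lambda x,y:ray(d,(x-396)/2.9+170,(y-270)/2.9+230)
for n,p,q in [('tin back L(-x,-y?)',S(165,42,150,165),D(355,430)),
 ('flap top L',S(45,117,150,165),D(183,305)),('flap top R',S(268,212,150,165),D(45,432)),
 ('fork c handle top', S(235,100,150,165),D(233,452)),
 ('forkA',S(517-396,185,300,180),R(510,345)),('forkB',S(677-396,120,300,180),R(522,440)),
 ('rack hiL',S(447-396,45,300,180),R(630,282)),('rack hiR',S(748-396,55,300,180),R(575,515)),('rack loR',S(748-396,245,300,180),R(428,545))]:
  print(n,*tri(p,q))
print(onz(s,355/3.6+150,112/3.6+165,.01), onz(s,262/3.6+150,247/3.6+165,0), onz(s,207,265,.02),onz(s,280,165,.03))
E
```

```text
['im', 'vertical_fov', 'cx', 'cy', 'T']
[(np.int32(344), array([182.2,   8.9])), (np.int32(1876), array([104.3,  96.5])), (np.int32(264), array([ 71.6, 145.3])), (np.int32(475), array([ 47.3, 158. ])), (np.int32(267), array([ 22.7, 171.7])), (np.int32(323), array([153.4, 179.6])), (np.int32(442), array([ 98.8, 188.8])), (np.int32(167), array([212.9, 193.8])), (np.int32(251), array([378. , 214.4])), (np.int32(80), array([108.5, 213.7])), (np.int32(271), array([333.6, 231.7])), (np.int32(222), array([ 52.8, 359.1]))]
[(np.int32(129), array([75.7,  5. ])), (np.int32(144), array([116.2,   3.4])), (np.int32(196), array([135. ,   6.7])), (np.int32(99), array([167.1,   3. ])), (np.int32(245), array([187.3,   5.2])), (np.int32(223), array([218.5,   7.4])), (np.int32(83), array([236.3,   1.3])), (np.int32(198), array([25. , 11.1])), (np.int32(120), array([93. , 14.1])), (np.int32(212), array([246.6,  12.5])), (np.int32(274), array([109.9,  20.3])), (np.int32(73), array([143.4,  15. ])), (np.int32(161), array([162.5,  17.5])), (np.int32(177), array([ 6.5, 19.7])), (np.int32(185), array([205., 
[... 1415 characters left out ...]
)), (np.int32(339), array([208.1, 258.3])), (np.int32(477), array([213.1, 291.9]))]
tin back L(-x,-y?) [ 0.4843 -0.236   0.0027] 0.0010872761508087764
flap top L [ 0.6317 -0.2561  0.055 ] 0.0008910217463030723
flap top R [ 0.6556 -0.0736  0.055 ] 0.008168790545496742
fork c handle top [ 0.5439 -0.1472  0.0265] 0.002999497557180679
forkA [0.5911 0.1938 0.0513] 0.0018189037144388548
forkB [0.5237 0.2851 0.0807] 0.002184897020204873
rack hiL [0.5188 0.123  0.0914] 0.0005281985304631141
rack hiR [0.4568 0.3231 0.0886] 0.0009364474152263239
rack loR [0.5647 0.3533 0.0185] 0.00048133563827324095
[ 0.5137 -0.0599  0.01  ] [ 0.6522 -0.0787  0.    ] [ 0.7685 -0.0685  0.02  ] [ 0.3867 -0.0117  0.03  ]
```

Request:
servo_tool --motion "0.04 0.047 0.01 -0.02 0.085;0.08 0.094 0.02 -0.04 0.085;0.12 0.141 0.03 -0.06 0.085;0.16 0.19 0.04 -0.08 0.085;0.2 0.237 0.05 -0.1 0.085;0.24 0.285 0.06 -0.12 0.085;0.28 0.33 0.07 -0.13 0.085;0.31 0.37 0.08 -0.13 0.085;0.31 0.37 0.08 -0.13 0.085;0.31 0.37 0.08 -0.13 0.085"

```text
t: 1.35
position: [0.5465, -0.1539, 0.3295]
tcp_rot: [0.989, 0.147, -0.001, -0.0]
ft_force: [-0.1, -0.3, 0.4]
width: 0.0847
grip_force: 0.0
```

```bash
python3 - <<'E'
from h import *
o=env.observe();print(o['joint_vel'].round(3),o['position'],env.get_calibration('wrist'));snap('wrist','w1')
E
```

```text
[-0.029 -0.004  0.012  0.     0.001  0.001] [ 0.54651361 -0.15385079  0.32949338] {'vertical_fov': 67.15905245816423, 'cx': 253.26703171322882, 'cy': 190.5403075193706, 'T': array([[ 2.91932304e-01,  9.05088433e-01,  3.09177066e-01,
         6.25730311e-01],
       [-9.56438513e-01,  2.76579205e-01,  9.34307967e-02,
        -1.28952053e-01],
       [-9.48813841e-04, -3.22984321e-01,  9.46403840e-01,
         4.53146526e-01],
       [ 0.00000000e+00,  0.00000000e+00,  0.00000000e+00,
         1.00000000e+00]])}
```

Request:
servo_tool --motion "0 0.05 0 0 0.085;0 0.1 0 0 0.085;0 0.16 0 0 0.085;0 0.22 0 0 0.085;0 0.28 0 0 0.085;0 0.34 0 0 0.085;0 0.39 0 0 0.085;0 0.39 0 0 0.085;0 0.39 0 0 0.085"

```text
t: 2.52
position: [0.547, 0.2344, 0.3297]
tcp_rot: [0.989, 0.146, -0.001, 0.001]
ft_force: [0.5, 0.7, 0.2]
width: 0.0849
grip_force: 0.0
```

```bash
python3 - <<'E'
from h import *
o=env.observe();print(o['joint_vel'].round(3),o['position'],o['t']);snap('wrist','w2')
a=cv2.imread('pics/w1.png');b=cv2.imread('pics/w2.png')
cv2.imwrite('pics/w12.png',np.hstack([a,b])[:, :]if 0 else cv2.resize(np.vstack([a,b]),(800,1200))[:600]); 
cv2.imwrite('pics/w12.png',cv2.resize(np.hstack([a,b]),(800,300)))
E
```

```text
[-0.022 -0.008  0.003  0.002 -0.001  0.002] [0.54703393 0.23443273 0.32972976] 2.525
```

View pics/w12.png

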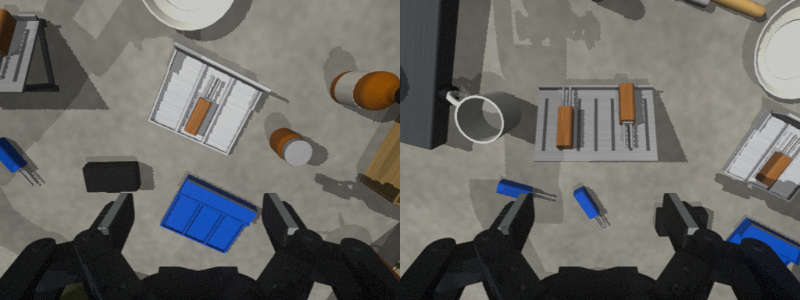

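```bash
python3 - <<'E'
from h import *
a=cv2.imread('pics/w1.png');b=cv2.imread('pics/w2.png')
def z(i,x,y,w,h,s):return cv2.resize(i[y:y+h,x:x+w],None,fx=s,fy=s,interpolation=cv2.INTER_CUBIC)
cv2.imwrite('pics/c1.png',np.hstack([z(a,180,45,180,160,2.2),z(b,160,95,180,120,2.2).copy() if 0 else z(b,160,80,180,160,2.2)]))
for f in ('w1','w2'):
  q=np.load(f'pics/{f}.npz')
  for n,c,m in blobs(orange(q['im'])):
    if 100<n<1500: r=cv2.minAreaRect(np.argwhere(m)[:,::-1].astype(np.float32)); print(f,n,c,np.round(cv2.boxPoints(r),1).tolist())
E
```

```text
w1 192 [ 3.  23.7] [[-0.0, 11.0], [9.0, 11.0], [9.0, 46.0], [0.0, 46.0]]
w1 183 [428.9 109.1] [[417.79998779296875, 125.0999984741211], [430.79998779296875, 87.0999984741211], [445.0, 92.0], [432.0, 130.0]]
w1 754 [252.5 148.7] [[235.0, 166.0], [255.8000030517578, 124.4000015258789], [270.20001220703125, 131.60000610351562], [249.39999389648438, 173.1999969482422]]
w1 718 [360.2 178.1] [[338.5, 180.5], [364.5, 154.5], [388.0, 178.0], [362.0, 204.0]]
w1 134 [499.3 343.7] [[480.6000061035156, 323.29998779296875], [483.8999938964844, 320.6000061035156], [513.4000244140625, 357.0], [510.20001220703125, 359.70001220703125]]
w2 947 [289.8 130.8] [[279.29998779296875, 106.0999984741211], [298.79998779296875, 105.5], [300.6000061035156, 157.39999389648438], [281.1000061035156, 158.0]]
w2 1032 [210.7 162.7] [[199.6999969482422, 189.89999389648438], [201.39999389648438, 135.5], [221.6999969482422, 136.10000610351562], [220.0, 190.5]]
w2 938 [479.  214.8] [[454.29998779296875, 226.10000610351562], [483.3999938964844, 189.6999969482422], [501.5, 204.1999969482422], [472.3999938964844, 240.5]]
```

View pics/c1.png

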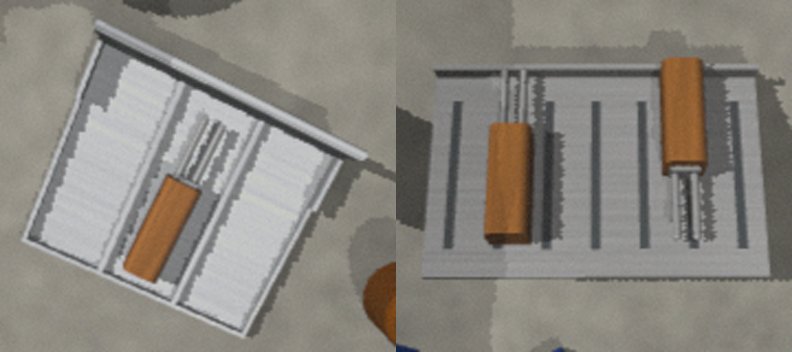

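```bash
python3 - <<'E'
from h import *
np.set_printoptions(precision=4,suppress=True)
s=np.load('pics/s0.npz');d=np.load('pics/d0.npz');w1=np.load('pics/w1.npz');w2=np.load('pics/w2.npz')
S=lambda x,y,X,Y:ray(s,x/3.6+X,y/3.6+Y)
D=lambda x,y:ray(d,x/3.96+230,(y-270)/3.96+135)
R=lambda x,y:ray(d,(x-396)/2.9+170,(y-270)/2.9+230)
W1=lambda x,y:ray(w1,x/2.2+180,y/2.2+45)
W2=lambda x,y:ray(w2,(x-396)/2.2+160,y/2.2+80)
for n,*r in [('tin back +y',S(355,112,150,165),D(228,575),W1(24,238)),('tin back -y',S(165,42,150,165),D(355,430),W1(244,337)),
 ('flap top+y',S(268,212,150,165),D(45,432),W1(97,24)),('flap top-y',S(45,117,150,165),D(183,305),W1(365,157)),
 ('rack hi+y',S(748-396,55,300,180),R(575,515),W2(421,277)),('rack hi-y',S(447-396,45,300,180),R(630,282),W2(770,277)),
 ('rack lo+y',S(748-396,243,300,180),W2(437,68)),('rack lo-y',S(442-396,243,300,180),W2(757,68)),
 ('A top',S(517-396,185,300,180),R(508,345),W2(684,112)),('B top',S(677-396,120,300,180),R(520,440),W2(509,180)),('C top',S(235,100,150,165),D(233,452),W1(162,225)),
 ('A dn edge',S(517-396,236,300,180),W2(684,58)),('A up edge',S(518-396,135,300,180),W2(684,163)),
 ('B up edge',S(677-396,75,300,180),W2(507,234)),('B dn edge',S(677-396,175,300,180),W2(511,124))]:
   print(n,*tri(*r))
E
```

```text
tin back +y [ 0.5079 -0.0618  0.0021] 0.0014533699794080886
tin back -y [ 0.4841 -0.2366  0.0024] 0.001409968191854261
flap top+y [ 0.6557 -0.0772  0.0522] 0.009808802028864817
flap top-y [ 0.6319 -0.2561  0.055 ] 0.0009279470315854175
rack hi+y [0.4559 0.3231 0.0891] 0.0015464896869607054
rack hi-y [0.5185 0.1215 0.0918] 0.0031177168804986484
rack lo+y [0.5714 0.3524 0.0293] 0.0004808740422179496
rack lo-y [0.6313 0.1545 0.018 ] 0.001439665319044724
A top [0.5924 0.1946 0.0521] 0.0016224904976765969
B top [0.5256 0.2859 0.0814] 0.002482174778343424
C top [ 0.5465 -0.1496  0.0249] 0.005066945186621648
A dn edge [0.6233 0.2042 0.0366] 0.000444798709192526
A up edge [0.5654 0.1877 0.0708] 0.00031537155976932773
B up edge [0.4991 0.2791 0.0965] 0.0004127741747651897
B dn edge [0.556  0.2958 0.0608] 0.00018986991759404267
```

Request:
servo_tool --motion "0.03 0.05 -0.05 -0.02 0.085;0.05 0.08 -0.1 -0.02 0.085;0.05 0.08 -0.1 -0.02 0.085;0.05 0.08 -0.1 -0.02 0.085"

```text
t: 3.08
position: [0.5971, 0.3144, 0.2294]
tcp_rot: [0.991, 0.136, -0.001, 0.001]
ft_force: [0.1, 0.7, 0.2]
width: 0.0849
grip_force: 0.0
```

```bash
python3 - <<'E'
from h import *
snap('wrist','w3')
E
```

Request:
servo_tool --motion "0 -0.06 0 0 0.085;0 -0.12 0 0 0.085;0 -0.12 0 0 0.085;0 -0.12 0 0 0.085"

```text
t: 3.62
position: [0.5979, 0.1953, 0.2333]
tcp_rot: [0.991, 0.136, 0.002, -0.0]
ft_force: [0.9, 0.9, 1.2]
width: 0.0852
grip_force: 0.0
```

```bash
python3 - <<'E'
from h import *
snap('wrist','w4'); np.set_printoptions(precision=4,suppress=True)
o=env.observe();print(o['position'],o['tcp_rot'])
Q=[np.load(f'pics/{f}.npz') for f in('w3','w4')]
for q in Q:
  for n,c,m in blobs(orange(q['im']),300):
    r=cv2.minAreaRect(np.argwhere(m)[:,::-1].astype(np.float32)); print(n,c,np.round(cv2.boxPoints(r),1).tolist())
g=[cv2.cvtColor(q['im'],cv2.COLOR_RGB2GRAY) for q in Q]
sf=cv2.SIFT_create(contrastThreshold=0.02); k1,d1=sf.detectAndCompute(g[0],None);k2,d2=sf.detectAndCompute(g[1],None)
for a,b in cv2.BFMatcher().knnMatch(d1,d2,2):
  if a.distance<.7*b.distance:
    u=k1[a.queryIdx].pt;v=k2[a.trainIdx].pt;p,e=tri(ray(Q[0],*u),ray(Q[1],*v))
    if e<.0015: print(p,round(e*1000,1),np.round(u))
a=cv2.imread('pics/w3.png');b=cv2.imread('pics/w4.png')
cv2.imwrite('pics/w34.png',np.hstack([a[:,100:500],b[:,100:500]]))
E
```

```text
[0.5977 0.1961 0.2327] [ 0.9906  0.1367  0.0019 -0.0003]
1695 [353.9 205.1] [[336.3999938964844, 174.6999969482422], [364.6000061035156, 171.6999969482422], [371.29998779296875, 235.89999389648438], [343.1000061035156, 238.8000030517578]]
1567 [260.1 248.9] [[249.0, 282.0], [249.0, 215.0], [273.0, 215.0], [273.0, 282.0]]
1439 [251.9 178.3] [[239.89999389648438, 146.3000030517578], [263.0, 145.89999389648438], [264.20001220703125, 212.0], [241.10000610351562, 212.39999389648438]]
1533 [149.7 220.1] [[134.89999389648438, 254.5], [141.5, 185.6999969482422], [165.89999389648438, 188.10000610351562], [159.3000030517578, 256.8999938964844]]
859 [491.  270.9] [[459.5, 277.5], [499.0, 238.0], [518.5, 257.5], [479.0, 297.0]]
[ 0.5473  0.4891 -0.0002] 0.3 [108. 162.]
[ 0.5473  0.4891 -0.0002] 0.3 [108. 162.]
[ 0.5523  0.4751 -0.0018] 0.8 [121. 162.]
[ 0.553   0.4746 -0.0013] 0.2 [121. 161.]
[0.5018 0.325  0.0675] 0.1 [222. 253.]
[0.5726 0.2927 0.0247] 0.7 [266. 191.]
[0.5701 0.2769 0.0316] 0.2 [278. 198.]
[0.3895 0.216  0.0011] 0.6 [279. 310.]
[0.5582 0.2686 0.0417] 0.4 [283. 212.]
[0.5556 0.2
[... 200 characters left out ...]
4 0.0861] 0.1 [309. 281.]
[0.5054 0.2264 0.0861] 0.1 [309. 281.]
[0.5867 0.2199 0.033 ] 0.2 [329. 198.]
[ 0.6338  0.199  -0.001 ] 0.1 [351. 158.]
[0.6049 0.1872 0.0509] 0.4 [366. 196.]
[ 0.7565  0.2216 -0.0011] 0.1 [374.  48.]
[0.6089 0.1658 0.0282] 0.1 [377. 191.]
[0.6089 0.1658 0.0282] 0.1 [377. 191.]
[0.6091 0.1659 0.0282] 0.1 [377. 191.]
[0.6051 0.1623 0.0321] 0.1 [380. 196.]
[0.6136 0.159  0.0223] 0.3 [382. 187.]
[0.6049 0.1575 0.0326] 0.2 [384. 197.]
[ 0.6275  0.1298 -0.0003] 0.1 [400. 178.]
[0.7834 0.1558 0.0168] 0.0 [449.  37.]
[ 0.7769  0.1066 -0.0028] 0.2 [475.  60.]
[0.7859 0.1203 0.0176] 0.2 [482.  45.]
[0.7899 0.1102 0.0169] 0.1 [492.  44.]
[0.7903 0.1024 0.0131] 0.5 [496.  46.]
```

View pics/w34.png

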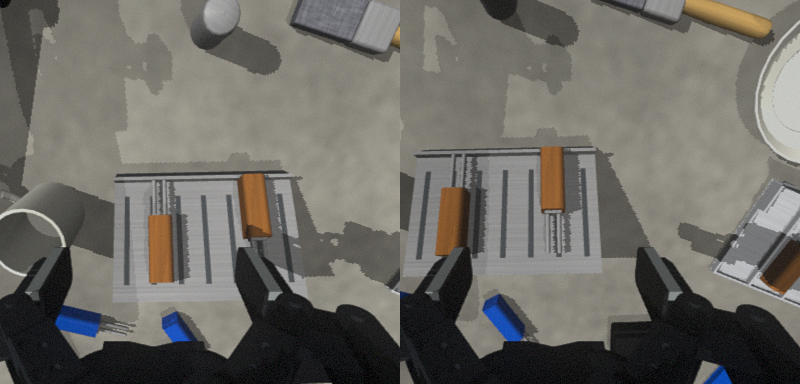

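```bash
python3 - <<'E'
from h import *
np.set_printoptions(precision=4,suppress=True)
a,b=[np.load(f'pics/{f}.npz') for f in('w3','w4')]
pl=lambda p:.0861-.704*(p[0]*.956+p[1]*.292-.5493)
for n,u,v in [('A',(353.9,205.1),(251.9,178.3)),('B',(260.1,248.9),(149.7,220.1)),
 ('A dn',(350.5,173.2),(251.4,146.1)),('A up',(357.2,237.3),(252.7,212.2)),
 ('B dn',(261,215),(153.7,186.9)),('B up',(261,282),(147.1,255.7))]:
  p,e=tri(ray(a,*u),ray(b,*v)); print(n,p,round(e*1e3,1),'plate',pl(p))
E
```

```text
A [0.5913 0.1959 0.0504] 0.1 plate 0.03458821532278779
B [0.528  0.2881 0.0835] 0.6 plate 0.058221615256023
A dn [0.6217 0.2052 0.03  ] 0.4 plate 0.012174726151497103
A up [0.5608 0.1862 0.0683] 0.8 plate 0.057109756637873384
B dn [0.5573 0.2952 0.0639] 0.4 plate 0.03708204506937154
B up [0.4994 0.2796 0.1013] 0.6 plate 0.07922239314777421
```

Request:
servo_tool --motion "-0.005 0 -0.05 0.025 0.085;-0.005 0 -0.1 0.025 0.07;-0.005 0 -0.13 0.025 0.06;-0.005 0 -0.15 0.025 0.06;-0.005 0 -0.16 0.025 0.06;-0.005 0 -0.165 0.025 0.06;-0.005 0 -0.165 0.025 0.06" --squeeze 20

```text
t: 4.55
position: [0.5927, 0.1963, 0.0661]
tcp_rot: [0.989, 0.149, 0.001, -0.0]
ft_force: [-0.6, 1.2, -0.2]
width: 0.0598
grip_force: 0.0
```

Request:
servo_tool --motion "0 0 0 0 0.045;0 0 0 0 0.035;0 0 0 0 0.028;0 0 0 0 0.02;0 0 0 0 0.02;0 0 0 0 0.02" --squeeze 20

```text
t: 5.3
position: [0.5923, 0.196, 0.0658]
tcp_rot: [0.989, 0.149, 0.0, 0.0]
ft_force: [-1.1, -0.7, 4.3]
width: 0.0256
grip_force: 20.2
```

Request:
servo_tool --motion "0 0 0.005 0 0.02;0 0 0.015 0 0.02;0 0 0.04 0 0.02;0 0 0.08 0 0.02;0 0 0.12 0 0.02;0 0 0.14 0 0.02;0 0 0.14 0 0.02"

```text
t: 6.18
position: [0.593, 0.1964, 0.2072]
tcp_rot: [0.989, 0.149, 0.002, -0.0]
ft_force: [0.7, -0.4, -0.8]
width: 0.0253
grip_force: 19.8
```

```bash
python3 - <<'E'
from h import *
a,_=snap('side','d1');b,_=snap('scene','s1'); o=env.observe(); u=[int(v) for v in proj(np.load('pics/d1.npz'),o['position'])];v=[int(k) for k in proj(np.load('pics/s1.npz'),o['position'])]; print(u,v,o['position'],o['width'])
f=lambda i,u:cv2.resize(i[max(0,u[1]-60):u[1]+65,max(0,u[0]-65):u[0]+65],(396,380))
cv2.imwrite('pics/c2.png',np.hstack([f(a,u),f(b,v)])[:,:,::-1])
E
```

```text
[201, 209] [340, 187] [0.59098941 0.19593527 0.2036421 ] 0.02533476086746483
```

View pics/c2.png

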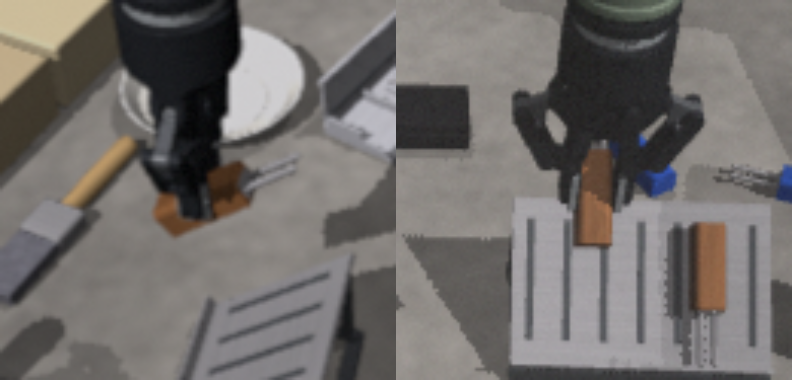

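```bash
python3 - <<'E'
from h import *
np.set_printoptions(precision=4,suppress=True)
s=np.load('pics/s0.npz');d=np.load('pics/d0.npz');w=np.load('pics/w1.npz')
W=lambda x,y,z:onz(w,x/2.2+180,y/2.2+45,z)
S=lambda x,y,z:onz(s,x/3.6+150,y/3.6+165,z)
D=lambda x,y,z:onz(d,x/3.96+230,(y-270)/3.96+135,z)
print('back+y',W(24,238,.01),S(355,107,.01),D(230,567,.01));print('back-y',W(244,337,.01),S(165,40,.01),D(357,428,.01))
print('rib+ back/front',W(100,268,.01),W(183,85,.01)); print('rib-',W(176,300,.01),W(262,125,.01))
print('C up/dn edge top',W(142,280,.024),W(183,178,.024)); print('step -y',W(316,212,.02)); print('hinge inside +y',W(100,42,.02))
print('fl top', W(97,24,.06),W(365,157,.06),S(45,117,.06),S(268,208,.06),D(183,305,.06),D(45,432,.06))
for f in('w1','w4'):
  q=np.load(f'pics/{f}.npz'); print([(c,onz(q,*c,.022)) for n,c,m in blobs(orange(q['im']),300)])
E
```

```text
back+y [ 0.5113 -0.0623  0.01  ] [ 0.5088 -0.0618  0.01  ] [ 0.5057 -0.0612  0.01  ]
back-y [ 0.4863 -0.2354  0.01  ] [ 0.4898 -0.2318  0.01  ] [ 0.4811 -0.2319  0.01  ]
rib+ back/front [ 0.5059 -0.1193  0.01  ] [ 0.6404 -0.1389  0.01  ]
rib- [ 0.499  -0.1785  0.01  ] [ 0.632  -0.1968  0.01  ]
C up/dn edge top [ 0.51   -0.1499  0.024 ] [ 0.5849 -0.1561  0.024 ]
step -y [ 0.5893 -0.2497  0.02  ]
hinge inside +y [ 0.649  -0.0814  0.02  ]
fl top [ 0.6554 -0.0817  0.06  ] [ 0.632  -0.2545  0.06  ] [ 0.6364 -0.2521  0.06  ] [ 0.6624 -0.065   0.06  ] [ 0.6289 -0.2512  0.06  ] [ 0.6525 -0.0793  0.06  ]
[(array([480.8, 115.5]), array([ 0.6907, -0.4527,  0.022 ])), (array([252.5, 148.7]), array([ 0.548, -0.151,  0.022])), (array([360.2, 178.1]), array([ 0.5529, -0.3243,  0.022 ]))]
[(array([251.9, 178.3]), array([0.5835, 0.1939, 0.022 ])), (array([149.7, 220.1]), array([0.4955, 0.3037, 0.022 ])), (array([491. , 270.9]), array([ 0.5456, -0.1513,  0.022 ]))]
```

Request:
servo_tool --motion "0 -0.02 0 0.18 0.02;0 -0.05 0 0.36 0.02;0 -0.08 0 0.54 0.02;-0.01 -0.11 0 0.72 0.02;-0.01 -0.14 0 0.9 0.02;-0.02 -0.17 0 1.08 0.02;-0.02 -0.2 0 1.26 0.02;-0.03 -0.23 0 1.44 0.02;-0.034 -0.26 0 1.62 0.02;-0.034 -0.294 0 1.8 0.02"

```text
t: 7.52
position: [0.556, -0.0981, 0.2024]
tcp_rot: [0.495, 0.869, -0.0, -0.003]
ft_force: [0.0, 0.2, -0.3]
width: 0.0254
grip_force: 19.9
```

Request:
servo_tool --motion "0 0 0 0.18 0.02;0 0 0 0.36 0.02;0 0 0 0.54 0.02;0 0 0 0.72 0.02;0 0 -0.03 0.9 0.02;0 0 -0.06 0.9 0.02;0 0 -0.09 0.9 0.02;0 0 -0.1 0.9 0.02;0 0 -0.11 0.9 0.02;0 0 -0.11 0.9 0.02"

```text
t: 8.78
position: [0.5577, -0.0978, 0.0948]
tcp_rot: [0.071, 0.997, 0.0, -0.001]
ft_force: [1.0, 0.2, 0.3]
width: 0.0256
grip_force: 19.9
```

Request:
servo_tool --motion "0 0 -0.015 0 0.02;0 0 -0.028 0 0.02;0 0 -0.033 0 0.02;0 0 -0.036 0 0.02;0 0 -0.039 0 0.02;0 0 -0.042 0 0.02;0 0 -0.042 0 0.02"

```text
t: 9.65
position: [0.5579, -0.0979, 0.0532]
tcp_rot: [0.071, 0.997, 0.0, -0.0]
ft_force: [0.3, 0.5, -0.2]
width: 0.0256
grip_force: 19.9
```

Request:
servo_tool --motion "0 0 -0.003 0 0.02;0 0 -0.006 0 0.02;0 0 -0.009 0 0.02;0 0 -0.009 0 0.02"

```text
t: 10.15
position: [0.5606, -0.0984, 0.0464]
tcp_rot: [0.071, 0.997, -0.0, 0.003]
ft_force: [1.7, 0.7, 5.7]
width: 0.0252
grip_force: 20.9
```

```bash
python3 - <<'E'
from h import *
a,_=snap('side','d2');b,_=snap('scene','s2'); o=env.observe(); u=[int(v) for v in proj(np.load('pics/d2.npz'),o['position'])];v=[int(k) for k in proj(np.load('pics/s2.npz'),o['position'])]; print(u,v,o['position'],o['ft_force'])
f=lambda i,u:cv2.resize(i[max(0,u[1]-60):u[1]+65,max(0,u[0]-65):u[0]+65],(396,380))
cv2.imwrite('pics/c3.png',np.hstack([f(a,u),f(b,v)])[:,:,::-1])
E
```

```text
[275, 185] [228, 195] [ 0.56056743 -0.09836249  0.04637623] [1.33858926 0.54010861 6.0074312 ]
```

View pics/c3.png

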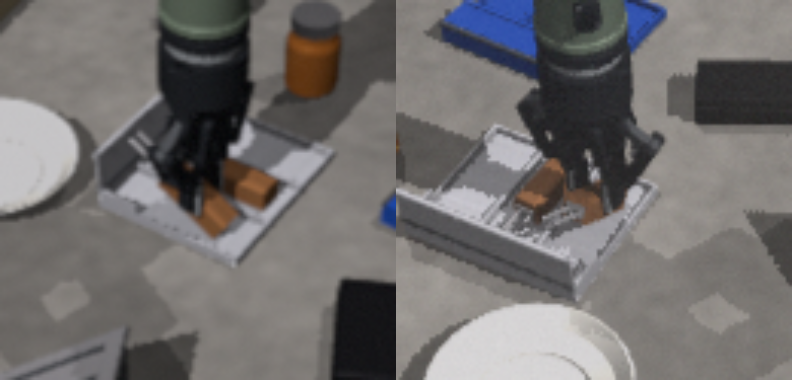

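Request:
servo_tool --motion "0 0 -0.003 0 0.02;0 0 -0.006 0 0.02;0 0 -0.006 0 0.02"

```text
t: 10.62
position: [0.5637, -0.0989, 0.0422]
tcp_rot: [0.071, 0.997, -0.001, 0.006]
ft_force: [5.0, 1.9, 8.5]
width: 0.0255
grip_force: 21.7
```

Request:
servo_tool --motion "0 0 -0.002 0 0.02;0 0 -0.004 0 0.02;0 0 -0.004 0 0.02"

```text
t: 11.0
position: [0.5653, -0.0992, 0.0392]
tcp_rot: [0.071, 0.997, -0.001, 0.008]
ft_force: [6.6, 2.0, 10.9]
width: 0.0255
grip_force: 22.2
```

Request:
servo_tool --motion "-0.004 0 0.008 0 0.02;-0.012 0.002 0.014 0 0.02;-0.012 0.002 0.01 0 0.02;-0.01 0.002 0.006 0 0.02;-0.008 0.001 0.003 0 0.02;-0.006 0.001 0 0 0.02;-0.004 0 -0.002 0 0.02;-0.002 0 -0.004 0 0.02;-0.001 0 -0.005 0 0.02;0 0 -0.005 0 0.02"

```text
t: 12.25
position: [0.5579, -0.0981, 0.0291]
tcp_rot: [0.071, 0.997, -0.0, -0.0]
ft_force: [-1.5, 1.1, 2.7]
width: 0.0255
grip_force: 21.9
```

```bash
python3 - <<'E'
from h import *
a,_=snap('side','d3');b,_=snap('scene','s3'); o=env.observe(); u=[int(v) for v in proj(np.load('pics/d3.npz'),o['position'])];v=[int(k) for k in proj(np.load('pics/s3.npz'),o['position'])]
f=lambda i,u:cv2.resize(i[max(0,u[1]-45):u[1]+50,max(0,u[0]-50):u[0]+50],(396,376),interpolation=cv2.INTER_CUBIC)
cv2.imwrite('pics/c4.png',np.hstack([f(a,u),f(b,v)])[:,:,::-1])
E
```

```text
(no output)
```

View pics/c4.png

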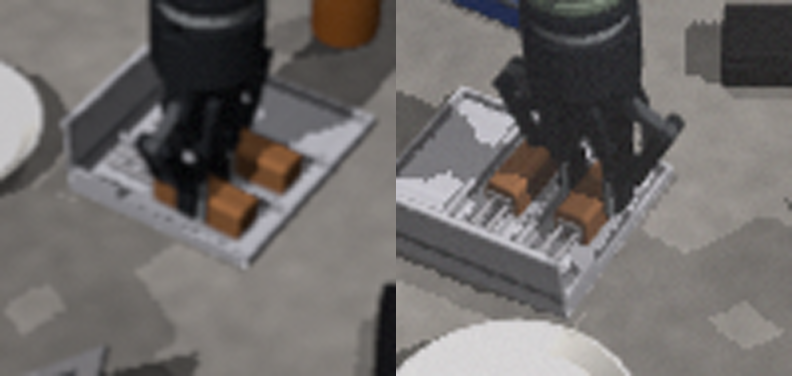

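Request:
servo_tool --motion "0 0 0 0 0.03;0 0 0 0 0.036;0 0 0 0 0.045;0 0 0 0 0.055;0 0 0.01 0 0.055;0 0 0.04 0 0.055;0 0 0.1 0 0.06;0 0 0.16 0 0.085;-0.03 0.05 0.2 -0.1 0.085;-0.03 0.05 0.2 -0.1 0.085"

```text
t: 13.6
position: [0.5289, -0.0465, 0.2338]
tcp_rot: [0.119, 0.993, -0.0, 0.004]
ft_force: [-0.1, -0.4, 0.5]
width: 0.0852
grip_force: 0.0
```

```bash
cat > m.py <<'E'
from h import *
import sys
np.set_printoptions(precision=4,suppress=True)
f=sys.argv[1]; snap('wrist',f); q=np.load(f'pics/{f}.npz'); o=env.observe(); print(o['position'],o['tcp_rot'],o['t'])
C=np.array([.571,-.158]);ex=np.array([.990,-.1395]);ey=np.array([.1395,.990])
for n,c,m in blobs(orange(q['im']),250):
  p=onz(q,*c,.022)[:2]
  if np.linalg.norm(p-C)>.12: continue
  b=cv2.boxPoints(cv2.minAreaRect(np.argwhere(m)[:,::-1].astype(np.float32))); B=np.array([onz(q,*k,.022)[:2] for k in b]); e=[B[1]-B[0],B[2]-B[1]]; e=max(e,key=np.linalg.norm); e=e*np.sign(e[0])
  print(n,'tin xy',(p-C)@ex,(p-C)@ey,'len',np.linalg.norm(e),'yaw rel',np.arctan2(e@ey,e@ex))
E
python3 m.py w5
```

```text
[ 0.5283 -0.0466  0.2324] [ 0.1193  0.9929 -0.0002  0.0025] 13.65
1157 tin xy -0.022792163763536745 0.0595369603348998 len 0.07453201347130822 yaw rel 0.008186646298747893
1270 tin xy -0.0256824874511248 0.005207091702282739 len 0.07384590438987135 yaw rel -0.0037410541128298325
```

Request:
servo_tool --motion "0 0.06 0 0.1 0.06;0 0.12 0 0.2 0.06;0 0.18 0 0.3 0.06;0 0.24 0 0.4 0.06;0 0.3 0 0.5 0.06;0 0.334 0 0.54 0.06;0 0.334 -0.04 0.54 0.06;0 0.334 -0.08 0.54 0.06;0 0.334 -0.11 0.54 0.06;0 0.334 -0.11 0.54 0.06"

```text
t: 14.9
position: [0.5251, 0.2843, 0.1144]
tcp_rot: [-0.149, 0.989, -0.001, -0.005]
ft_force: [-0.1, -0.4, -0.3]
width: 0.0599
grip_force: 0.0
```

Request:
servo_tool --motion "0.002 0.003 -0.005 0 0.06;0.002 0.003 -0.005 0 0.06"

```text
t: 15.15
position: [0.5312, 0.2895, 0.1155]
tcp_rot: [-0.149, 0.989, 0.0, 0.001]
ft_force: [0.4, 0.2, 1.0]
width: 0.0602
grip_force: 0.0
```

Request:
servo_tool --motion "-0.002 -0.002 -0.01 0 0.06;-0.002 -0.002 -0.018 0 0.06;-0.002 -0.002 -0.024 0 0.06;-0.002 -0.002 -0.024 0 0.06;-0.002 -0.002 -0.024 0 0.06"

```text
t: 15.78
position: [0.5281, 0.2872, 0.0904]
tcp_rot: [-0.149, 0.989, 0.0, 0.0]
ft_force: [0.8, -0.1, -0.2]
width: 0.06
grip_force: 0.0
```

Request:
servo_tool --motion "0 0 0 0 0.045;0 0 0 0 0.035;0 0 0 0 0.028;0 0 0 0 0.02;0 0 0 0 0.02;0 0 0 0 0.02" --squeeze 20

```text
t: 16.52
position: [0.5281, 0.2872, 0.0905]
tcp_rot: [-0.149, 0.989, 0.0, 0.0]
ft_force: [0.4, -0.1, 0.8]
width: 0.0255
grip_force: 20.5
```

Request:
servo_tool --motion "0 0 0.01 0 0.02;0 0 0.03 0 0.02;0 0 0.07 0 0.02;0 0 0.12 0 0.02;0 -0.05 0.12 -0.06 0.02;0.01 -0.11 0.12 -0.12 0.02;0.01 -0.17 0.12 -0.18 0.02;0.02 -0.23 0.12 -0.24 0.02;0.02 -0.29 0.12 -0.3 0.02;0.023 -0.35 0.12 -0.36 0.02"

```text
t: 17.77
position: [0.5512, -0.0649, 0.2122]
tcp_rot: [0.032, 0.999, -0.0, 0.001]
ft_force: [0.9, 0.0, -1.3]
width: 0.0253
grip_force: 20.2
```

Request:
servo_tool --motion "0 -0.05 0 -0.08 0.02;0 -0.1 0 -0.08 0.02;0 -0.14 0 -0.08 0.02;0 -0.148 0 -0.08 0.02;0 -0.148 -0.03 -0.08 0.02;0 -0.148 -0.06 -0.08 0.02;0 -0.148 -0.09 -0.08 0.02;0 -0.148 -0.1 -0.08 0.02;0 -0.148 -0.1 -0.08 0.02;0 -0.148 -0.1 -0.08 0.02"

```text
t: 19.02
position: [0.5522, -0.2112, 0.1121]
tcp_rot: [0.071, 0.997, -0.001, 0.001]
ft_force: [1.1, -0.1, -0.6]
width: 0.0253
grip_force: 20.3
```

Request:
servo_tool --motion "0 0 -0.02 0 0.02;0 0 -0.036 0 0.02;0 0 -0.042 0 0.02;-0.001 0 -0.046 0 0.02;-0.003 0 -0.05 0 0.02;-0.004 0 -0.053 0 0.02;-0.005 0.001 -0.056 0 0.02;-0.006 0.001 -0.058 0 0.02"

```text
t: 20.02
position: [0.5453, -0.2102, 0.0524]
tcp_rot: [0.071, 0.997, -0.0, 0.001]
ft_force: [-1.3, 0.1, 3.3]
width: 0.0254
grip_force: 20.7
```

Request:
servo_tool --motion "-0.001 0 -0.003 0 0.02;-0.003 0 -0.006 0 0.02;-0.004 0 -0.009 0 0.02;-0.005 0.001 -0.012 0 0.02;-0.005 0.001 -0.015 0 0.02;-0.005 0.001 -0.017 0 0.02;-0.005 0.001 -0.017 0 0.02"

```text
t: 20.9
position: [0.5394, -0.2087, 0.0353]
tcp_rot: [0.071, 0.997, 0.0, -0.001]
ft_force: [-3.7, 0.3, 4.7]
width: 0.0252
grip_force: 21.1
```

Request:
servo_tool --motion "0 0 -0.002 0 0.02;0 0 -0.004 0 0.02;0 0 -0.004 0 0.02;0 0 -0.004 0 0.02"

```text
t: 21.4
position: [0.5388, -0.2086, 0.0315]
tcp_rot: [0.071, 0.998, 0.0, -0.002]
ft_force: [-5.6, 1.3, 7.9]
width: 0.0254
grip_force: 22.0
```

Request:
servo_tool --motion "0.002 0 -0.002 0 0.02;0.003 0 -0.003 0 0.02;0.003 0 -0.003 0 0.02"

```text
t: 21.78
position: [0.542, -0.2088, 0.0287]
tcp_rot: [0.071, 0.998, 0.0, -0.001]
ft_force: [-6.2, 0.1, 9.5]
width: 0.0253
grip_force: 22.5
```

```bash
python3 - <<'E'
from h import *
a,_=snap('side','d5');b,_=snap('scene','s5'); o=env.observe(); u=[int(v) for v in proj(np.load('pics/d5.npz'),o['position'])];v=[int(k) for k in proj(np.load('pics/s5.npz'),o['position'])]
f=lambda i,u:cv2.resize(i[max(0,u[1]-40):u[1]+40,max(0,u[0]-40):u[0]+60],(396,317),interpolation=cv2.INTER_CUBIC)
cv2.imwrite('pics/c5.png',np.hstack([f(a,u),f(b,v)])[:,:,::-1])
E
```

```text
(no output)
```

View pics/c5.png

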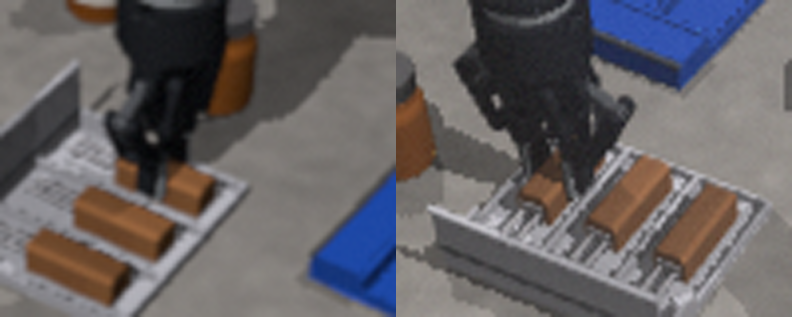

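Request:
servo_tool --motion "0 0 -0.002 0 0.02;0 0 -0.002 0 0.028;0 0 -0.001 0 0.032;0 0 0 0 0.04;0 0 0 0 0.05;0 0 0.01 0 0.05;0 0 0.04 0 0.05;0 0 0.1 0 0.06;-0.02 0.02 0.16 -0.1 0.085;-0.03 0.05 0.2 -0.1 0.085"

```text
t: 23.12
position: [0.5133, -0.159, 0.2319]
tcp_rot: [0.122, 0.993, -0.001, 0.002]
ft_force: [0.7, -0.2, 0.2]
width: 0.0854
grip_force: 0.0
```

```bash
python3 m.py w6; python3 - <<'E'
from h import *
a,b=[np.load(f'pics/{f}.npz') for f in('w5','w6')]
g=[cv2.cvtColor(q['im'],cv2.COLOR_RGB2GRAY) for q in (a,b)]
sf=cv2.SIFT_create(contrastThreshold=0.02); k1,d1=sf.detectAndCompute(g[0],None);k2,d2=sf.detectAndCompute(g[1],None)
np.set_printoptions(precision=4,suppress=True)
C=np.array([.571,-.158]);R=np.array([[.990,-.1395],[.1395,.990]])
for m,n in cv2.BFMatcher().knnMatch(d1,d2,2):
  if m.distance<.75*n.distance:
    p,e=tri(ray(a,*k1[m.queryIdx].pt),ray(b,*k2[m.trainIdx].pt)); t=R@(p[:2]-C)
    if e<.0015 and abs(t[0])<.1 and abs(t[1])<.1: print(t,p[2])
E
```

```text
[ 0.5149 -0.156   0.2379] [ 0.1197  0.9928 -0.0003  0.0055] 23.175
1156 tin xy -0.02271797189165265 0.05832397890203863 len 0.07411044129135656 yaw rel 0.01445358794578551
1109 tin xy -0.0255767424309459 0.0030917781343099623 len 0.07459043229235549 yaw rel -0.015201487513568214
1178 tin xy -0.025443448706867017 -0.05235988861413482 len 0.07476340731097963 yaw rel -0.006990144060990531
[-0.0714 -0.0856] 0.009465773294848935
[ 0.031  -0.0847] 0.015656159035311427
[ 0.031  -0.0847] 0.015656159035311427
[ 0.0627 -0.0881] 0.020700970650230202
[-0.0143  0.0436] 0.22354762390534008
[-0.0576 -0.0057] 0.00841333534614827
[ 0.0279 -0.0868] -0.3099640357018276
[ 0.0295 -0.0916] -0.35510626989584027
[ 0.0032 -0.0789] -0.3608406188990982
[0.0661 0.0308] 0.010084571508491248
[-0.0726  0.087 ] 0.01006680310012713
```

Request:
servo_tool --motion "0.05 -0.005 0 0.05 0;0.11 -0.01 0 0.1 0;0.17 -0.018 0 0.1 0;0.18 -0.019 0 0.1 0;0.18 -0.019 -0.05 0.1 0;0.18 -0.019 -0.11 0.1 0;0.18 -0.019 -0.15 0.1 0;0.18 -0.019 -0.165 0.1 0;0.18 -0.019 -0.165 0.1 0;0.18 -0.019 -0.165 0.1 0"

```text
t: 24.42
position: [0.6949, -0.1786, 0.0666]
tcp_rot: [0.071, 0.997, -0.001, 0.002]
ft_force: [0.5, -1.1, 0.4]
width: -0.0001
grip_force: 0.0
```

Request:
servo_tool --motion "-0.01 0.001 0 0 0;-0.02 0.003 0 0 0;-0.03 0.004 0 0 0;-0.036 0.005 0 0 0;-0.042 0.006 0 0 0;-0.048 0.007 0 0 0;-0.054 0.008 0 0 0;-0.06 0.009 0 0 0;-0.067 0.01 0 0 0"

```text
t: 25.55
position: [0.6259, -0.1678, 0.0631]
tcp_rot: [0.071, 0.997, 0.0, 0.0]
ft_force: [1.9, 0.1, -0.5]
width: -0.0
grip_force: 0.7
```

Now down and a little further in.

Request:
servo_tool --motion "-0.005 0.001 -0.003 0 0;-0.009 0.001 -0.006 0 0;-0.012 0.002 -0.009 0 0;-0.014 0.002 -0.012 0 0;-0.015 0.002 -0.015 0 0;-0.015 0.002 -0.017 0 0;-0.015 0.002 -0.017 0 0"

```text
t: 26.42
position: [0.6107, -0.1658, 0.0459]
tcp_rot: [0.071, 0.997, 0.0, -0.0]
ft_force: [-0.4, -0.9, -0.9]
width: 0.0001
grip_force: 0.0
```

Request:
servo_tool --motion "0 0 -0.002 0 0;0 0 -0.004 0 0;0 0 -0.004 0 0;0 0 -0.004 0 0"

```text
t: 26.92
position: [0.6125, -0.1664, 0.0437]
tcp_rot: [0.071, 0.997, -0.001, 0.002]
ft_force: [1.2, 0.7, 6.3]
width: -0.0
grip_force: 2.4
```

Request:
servo_tool --motion "0 0 -0.002 0 0;0 0 -0.004 0 0;0 0 -0.004 0 0;0 0 -0.004 0 0"

```text
t: 27.42
position: [0.6139, -0.1669, 0.042]
tcp_rot: [0.071, 0.997, -0.001, 0.003]
ft_force: [-0.5, 0.6, 13.8]
width: 0.0
grip_force: 6.5
```

Request:
servo_tool --motion "0 0 0.012 0 0;-0.008 0.001 0.012 0 0;-0.008 0.001 0.006 0 0;-0.008 0.001 0.002 0 0;-0.008 0.001 0 0 0;-0.008 0.001 -0.002 0 0;-0.008 0.001 -0.002 0 0;-0.008 0.001 -0.002 0 0"

```text
t: 28.42
position: [0.6021, -0.1648, 0.0437]
tcp_rot: [0.07, 0.998, 0.0, -0.002]
ft_force: [-19.2, 6.0, 45.5]
width: -0.0
grip_force: 22.9
```

Request:
servo_tool --motion "0 0 0.02 0 0;0 0 0.06 0 0;0 0 0.12 0 0;-0.03 0.01 0.18 0 0;-0.05 0.01 0.2 0 0;-0.05 0.01 0.2 0 0;-0.05 0.01 0.2 0 0"

```text
t: 29.3
position: [0.5523, -0.1546, 0.2342]
tcp_rot: [0.071, 0.997, 0.001, -0.001]
ft_force: [-0.2, 0.2, -0.9]
width: 0.0
grip_force: 0.0
```

```bash
python3 m.py w7; python3 - <<'E'
from h import *
snap('side','d7');snap('scene','s7')
# predicted flap-edge line rows vs. seen brightness edges
C=np.array([.571,-.158]);ex=np.array([.990,-.1395]);ey=np.array([.1395,.990])
for n in('s7','d7','w7'):
  q=np.load(f'pics/{n}.npz');g=cv2.cvtColor(q['im'],cv2.COLOR_RGB2GRAY)
  for y in(-.058,.058):
    for th in (0,.1,.2):
      xy=C+(.071-.04*np.cos(th))*ex+y*ey; print(n,y,th,np.round(proj(q,[*xy,.0235+.04*np.sin(th)]),1))
    pr=[]
    for x in np.arange(.08,.01,-.0025):
      u,v=proj(q,[*(C+x*ex+y*ey),.0235]);pr.append(int(cv2.getRectSubPix(g,(1,1),(float(u),float(v)))[0,0]))
    print(pr)
E
```

```text
[ 0.5523 -0.1545  0.2337] [ 0.0709  0.9975  0.0008 -0.0019] 29.35
1311 tin xy -0.025638764725795127 -0.05240246945164565 len 0.07241819001995171 yaw rel 0.022029449983092298
1208 tin xy -0.025797237199294134 0.002952233353433602 len 0.07154054706467242 yaw rel -0.01138663061330246
1243 tin xy -0.022925272772141854 0.05822885026246935 len 0.07199764932009313 yaw rel -0.025268927344294794
s7 -0.058 0 [182.8 198.8]
s7 -0.058 0.1 [182.6 197.8]
s7 -0.058 0.2 [182.2 196.9]
[84, 79, 76, 89, 130, 175, 192, 192, 193, 193, 192, 193, 192, 192, 192, 192, 187, 169, 157, 184, 154, 116, 116, 101, 92, 91, 61, 70, 88]
s7 0.058 0 [219.3 213.5]
s7 0.058 0.1 [219.2 212.6]
s7 0.058 0.2 [218.9 211.7]
[87, 80, 72, 81, 98, 131, 153, 159, 160, 159, 159, 157, 156, 156, 156, 157, 153, 142, 146, 162, 136, 123, 110, 85, 95, 70, 71, 82, 107]
d7 -0.058 0 [282.5 163. ]
d7 -0.058 0.1 [282.5 161.9]
d7 -0.058 0.2 [282.4 160.7]
[126, 125, 121, 107, 98, 110, 146, 167, 174, 173, 173, 173, 172, 172, 172, 173, 174, 172, 170, 165, 141, 104, 79, 77, 89, 110, 134, 131, 108]
d7 0.058 0 [260. 185.]
d7 0.058 0.1 [259.9 183.8]
d7 0.058 0.2 [259.7 182.7]
[129, 128, 126, 114, 93, 83, 107, 132, 142, 142, 141, 141, 141, 140, 139, 139, 139, 141, 146, 141, 123, 93, 84, 95, 109, 109, 105, 100, 96]
w7 -0.058 0 [205.1 205.9]
w7 -0.058 0.1 [204.6 207.3]
w7 -0.058 0.2 [204.1 209. ]
[140, 137, 143, 108, 80, 114, 195, 193, 195, 194, 191, 194, 196, 191, 193, 193, 191, 194, 179, 197, 144, 71, 129, 146, 144, 143, 144, 141, 108]
w7 0.058 0 [298.4 205.8]
w7 0.058 0.1 [298.8 207.1]
w7 0.058 0.2 [299.3 208.8]
[138, 139, 139, 129, 70, 76, 161, 164, 159, 162, 160, 162, 161, 159, 154, 158, 161, 158, 169, 167, 146, 84, 116, 122, 163, 192, 164, 108, 109]
```

```bash
python3 -c "
from plant import env
print(env.hand_in())"
```

```text
the job is handed in; nothing more can be done
None
```

Both rack forks lie flat in the outer bays with their prongs at the flap end, the flap is folded down, and the job is handed in at about 29 s; the last flap press peaked at 45 N at the wrist (over the 40 N figure for the arm or gripper body), and no verdict was returned.

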